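Feed a block under the marking machine's guard with a push stick

TASK

Pick up the wooden push stick and, with it alone, feed the aluminium block along the bed and in under the machine's low guard until you feel it meet the hidden stop and it has nudged the stop back about 3 mm, no further. Push gently and keep your fingers off the block. Leave the block there, draw the stick out and lay it back down on the bench, handle up and clear of the machine, without disturbing the other things.

Things in the scene. Friction and masses are not known exactly. Their poses are not given: they have to be found in the camera images.
- machine: small bench marking machine, fixed. Origin at bench level under the middle of its low guarded opening (mouth); x = feed direction into the mouth, y = left of the feed, z up. Its dark steel bed, 130 mm wide, top 20 mm above the bench, runs from x -170 to +260 mm. A column (y+ side) and marking head over x 140 to 240 reach 190 mm above the bench
- mouth (a point): centre of the mouth, 36 mm above the bench, axes as the machine's. Tunnel from x 0 to 260: 45 mm wide, 32 mm high above the bed; roof a clear guard plate (4 mm) to x 80, then a white hood up to 86 mm above the bench. Before the mouth, a 12 mm high, 12 mm thick fence continues the left wall back to x -160; right, a 12 mm high slanted guide narrows from y -47 at x -34 to the right wall at x +11
- shoe_in (a point): point on the bed under the sprung presser shoe inside the hood, 116 mm past the mouth. Its ramp begins 76 mm past the mouth, its flat spans 100 to 132 mm; the block lifts it 3 mm and is held down with about 3 N. Feeding the block under it takes very roughly 3 to 8 N; the block stays where it is left
- stop (a joint): how far (m) the stop, hidden under the hood, has been pushed back along the feed from its setting: 0 as found, up to 0.03. The setting differs each time: its face is 150 to 205 mm past the mouth. Held only by friction, it slides back at about 8 N (on top of the block's feeding force), stays where left and does not spring back
- block_mid (a point): centre of the loose aluminium block to be marked, 110 (its x) x 40 (y) x 20 mm (z), 0.2 to 0.3 kg. It starts lying flat on the bed in front of the mouth, its x axis roughly along the feed direction, off the middle of the bed by up to 12 mm and slightly skewed
- stick_grip (a point): grip point of the loose wooden push stick (0.14 kg): mid-handle, near its centre of mass, 42 mm above its underside; x points to its pushing tip, z up. Handle: upright slab 22 mm thick (y), 60 mm high, x -70 to +40 mm from here; ahead of it a low shaft, 14 x 14 mm, along the underside. Starts handle up on the bench, on the robot's right
- stick_tip (a point): middle of the end face of the push stick's head, 170 mm ahead of the grip point and 7 mm above the stick's underside; the head is a flat plate 30 mm wide (y), 14 mm high and 10 mm long at the end of the shaft
- spare_bar: bystander, to be left alone: loose spare aluminium bar, 150 x 25 x 25 mm, lying on the bench on the far side of the machine; origin at the centre of its underside
- screw_jar: bystander, to be left alone: glass jar with a black lid, 56 mm across, 70 mm high; origin at the centre of its underside
- wood_block: bystander, to be left alone: pale wooden block 60 x 50 x 40 mm; origin at the centre of its underside
- driver: bystander, to be left alone: screwdriver lying on the bench between robot and machine; origin at the centre of its underside
- gamepad: bystander, to be left alone: black game controller, about 105 x 150 x 35 mm; origin at the centre of its underside
- adapter: bystander, to be left alone: black mains adapter, 100 x 50 x 32 mm; origin at the centre of its underside
There are look-alikes about, which are no part of the job. Of the things that look like the part that bears stick_grip, the largest one is meant.

How it is judged:
On the way, in this order (a step that is already met when the one before it is completed fails the run):
1. the push stick feeds the block into the mouth: the block's front end is inside and the stick is pressing on its back (contact force between stick and block above 0.3 N and x of block_mid in the frame of machine above -0.05 m), for 0.1 s.
2. the block has come up against the stop and just nudged it back (value of joint stop between 0.0008 and 0.007 m and x of block_mid in the frame of machine above 0.09 m and angle between the x axis of block_mid and the x axis of machine, either way round below 0.1 rad and angle between block_mid's own z axis and vertical below 0.08 rad), for 0.2 s.
At the end, for the whole second after the job is handed in: the block lies at rest in the tunnel, straight within 0.1 rad and flat within 0.08 rad, against the stop, which has been nudged back by 0.8 to 7 mm; the push stick lies at rest on the bench, handle up (grip point below 50 mm, tip below 15 mm, tilt under 0.12 rad), not touching the machine (all of step 2 and linear speed of block below 0.01 m/s and linear speed of stick below 0.02 m/s and height (world z) of stick_grip below 0.05 m and height (world z) of stick_tip below 0.015 m and angle between stick_grip's own z axis and vertical below 0.12 rad and contact force between stick and machine below 0.1 N).
It fails at once if the stop is driven back more than 7 mm (value of joint stop above 0.007 m).
It fails at once if the stick presses on the block with more than 22 N (contact force between stick and block above 22 N).
It fails at once if the fingers or arm touch the block (contact force between any of the fingers, the arm and block above 0.5 N).
It fails at once if a bystander is moved more than 20 mm (distance of any of spare_bar, screw_jar, wood_block, driver, gamepad, adapter from where it was at the start of the episode above 0.02 m).
It also fails if it takes over 61 s, if anything falls off the work surface, if the arm or the gripper's body presses on something with over 40 N, if the wrist force passes 120 N, or if a joint passes its speed limit or range.

ROBOT

A 7-joint arm with a two-finger parallel gripper is mounted at the origin on the work surface. World frame = base frame: x ahead of the robot, y to its left, z up, the work surface at z = 0. Lengths are in m, angles in rad, forces in N, time in s.
With the tool pointing down it reaches from about 0.425 to 0.925 m from the base axis. Payload 6.8 kg.
Tool frame: the origin (TCP) lies on the centre line of the jaws, within the pads' length; the fingertips stand bot.tip_reach ahead of it and the grasp point (between the pads) lies 3 mm ahead of it (bot.tip_reach is the distance from the TCP to the fingertips, in m); z points along the fingers, y is the line along which they close (so a half turn about z gives the same grasp; the last joint's range is limited). The gripper opens to 85 mm and grips with 20 to 120 N. Pads are 22 mm wide; open, the fingers measure 114 mm over their backs; the gripper's body (76 mm by 85 mm) begins 54 mm behind the grasp point. The pads swing forward as they close: fully open they stand 13 mm farther back than shut.
Start: joints at [1.219, 0.477, 0.022, 1.555, -0.011, 1.109, -0.083], TCP at [0.163, -0.655, 0.253] pointing down, gripper open.
Joint ranges: [-2.96, 2.96], [-0.34, 2.1], [-1.41, 1.46], [0.24, 2.44], [-1.37, 4.51], [0.17, 1.92], [-2.96, 2.96]. Speed limits (rad/s): [2.39, 2.39, 3.14, 3.14, 3.14, 3.14, 3.14].

INTERFACE

Orientations are given as a unit quaternion [w, x, y, z].
In Python, from station import bot gives the robot as it stands.
- The arm moves only by the tool jog_arm, never from a script. Its argument "deltas" is a list of rows, each a list of 7 numbers: the shift along the world's x, y, z in m, then the turn, a rotation vector about the world's x, y, z in rad, then the opening, from 0 (shut) to 1 (fully open). In form: [[x, y, z, rx, ry, rz, grip], ...]. A call has 1 to 10 rows; each row shifts and turns the commanded pose from where the row before left it; what a row does not reach is not made up. A row lasts 1/10 s, in which the tool goes at most 50 mm and 8.59 degrees, less where a joint would pass 70% of its speed; a pose out of reach is approached as far as the arm can. A call with a gripper value outside its range is refused whole. The fingers move at their own pace and stop on an object; "newtons" is the grip in N (left out, the last holds). Time passes only in rows, so rows that do not move let the fingers close. It gives the time, the measured TCP pose, the force, the opening and the grip force at its end, in the units of the state.
- bot.get_obs(): the state, without advancing time (a new reading comes with each control period).
- bot.read_camera(name): name is "scene" or "top"; returns a dict with "img" (480x640x3 uint8, red, green, blue), "K" (3x3 intrinsics, pixels), "eye" and "attitude" of the camera in the world. Camera axes: x right, y down, z forward; pixel columns grow to the right and rows downward; lengths in m; the calibration is good to about 2 mm. A picture is of the moment at which its call begins. There is no depth.
- bot.hand_in(): hands the job in; it is judged then, once.
The state is a dict: "t": time; "q": joint angles; "joint_vel": joint speeds; "joint_torque": joint torques, N m; "eef_pos": TCP position; "tool_rot": TCP orientation; "contact_force": force on the tool from outside, world axes, zero at the start; "torque": the same for the moment, N m; "gripper_width": opening from 0.0 (shut) to 1.0 (fully open); "grasp_force": force on a finger pad.
Only numpy, scipy, OpenCV 4.12 (cv2) and the standard library are available. Lean on these libraries where they do the work, as an engineer would, in place of code of your own. Each camera call takes 0.05 s, during which the arm holds its last target. There are 200 camera calls.

## Working session

There is one attempt and no reset: what is moved stays moved. The work goes in short steps, Python scripts to look and compute and a tool call to move; the robot and the scene stay as the last step left them, time stands still between calls to the robot, and variables do not carry over. Pictures are saved under pics/ and viewed, at most 10 in all, crops included, and the job is handed in when it is done.

Besides the shell and the picture viewer there is one more tool, called after "Request:" as a command line: name --pt "numbers of a row" for each row, then --argument value for the rest. jog_arm: Moves the arm, as the interface text tells. Its arguments: {"type":"object","properties":{"deltas":{"type":"array"},"newtons":{"type":"number"}},"required":["deltas"]}

```bash
mkdir -p pics
cat > h.py <<'E'
import numpy as np, cv2
from station import bot
from scipy.spatial.transform import Rotation as R
def cam(n,f=None):
    c=bot.read_camera(n)
    if f: cv2.imwrite(f,cv2.cvtColor(c["img"],cv2.COLOR_RGB2BGR))
    return c
def rot(c):
    a=np.array(c["attitude"],float)
    return a if a.shape==(3,3) else R.from_quat(a[[1,2,3,0]]).as_matrix()
def px2w(c,uv,z):
    d=rot(c)@np.linalg.inv(c["K"])@np.array([uv[0],uv[1],1.]); e=np.array(c["eye"])
    return e+d*(z-e[2])/d[2]
def w2px(c,p):
    q=c["K"]@(rot(c).T@(np.array(p,float)-c["eye"])); return q[:2]/q[2]
E
python3 - <<'E'
from h import *
for n in("scene","top"):
    c=cam(n,f"pics/{n}0.png"); print(n,c["K"].tolist(),c["eye"],c["attitude"])
print(bot.get_obs(),bot.tip_reach)
E
```

```text
scene [[497.65944871001574, 0.0, 321.40199872538403], [0.0, 497.65944871001574, 241.4302678107439], [0.0, 0.0, 1.0]] [ 0.99003345 -0.51350436  1.09838342] [-0.24984478  0.87684511  0.39688027 -0.10585973]
top [[525.0298456831931, 0.0, 322.44356304287504], [0.0, 525.0298456831931, 232.8469461298592], [0.0, 0.0, 1.0]] [ 0.38580968 -0.10458406  1.4464064 ] [ 0.03296219 -0.69556824  0.71704287 -0.03078691]
{'t': 0.1, 'q': array([ 1.21889179,  0.47774738,  0.02236177,  1.55635908, -0.01150137,
        1.10931963, -0.08308506]), 'joint_vel': array([ 2.92924501e-04, -1.23290447e-03,  3.16446855e-04, -6.43885554e-04,
        3.03340927e-04,  5.37022448e-05, -8.41067688e-04]), 'joint_torque': array([ 3.88665096e-03, -5.97760785e+01,  1.61332246e+00, -2.81952113e+01,
        1.27583864e-02,  5.09690261e-03,  1.29867880e-05]), 'eef_pos': array([ 0.16279951, -0.65454916,  0.25240047]), 'tool_rot': array([-8.35509345e-04,  9.92577702e-01,  1.21609122e-01, -1.69287298e-04]), 'contact_force': array([-0.04136897, -0.43198596,  0.05904985]), 'torque': array([-0.00466633,  0.01038744, -0.01781488]), 'grasp_force': 0.0, 'gripper_width': 1.0031298640622288} 0.022
```

View pics/top0.png

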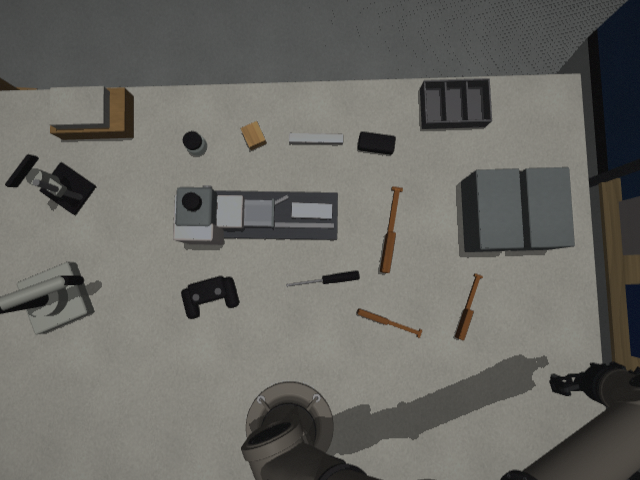

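View pics/scene0.png

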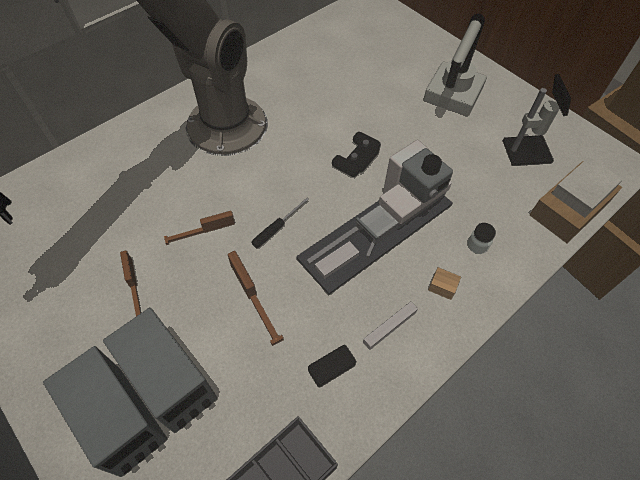

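Top view: there are three look-alike push sticks, centred at about A (391,228), B (468,308) and C (390,322). A looks longest, so I'll measure all three and confirm A in an enlarged crop with the machine. The machine bed spans (175–338, 190–240), with the block at (312,211) and the feed running left in the image.

Run:
```python
from h import *
c=cam("top")
im=c["img"]; hsv=cv2.cvtColor(im,cv2.COLOR_RGB2HSV)
m=((hsv[...,0]<16)&(hsv[...,1]>130)&(hsv[...,2]>50)).astype(np.uint8)
n,l,s,ce=cv2.connectedComponentsWithStats(m)
for i in range(1,n):
    if s[i,4]>150 and s[i,1]>160:
        ys,xs=np.where(l==i); P=np.array([px2w(c,(u,v),0.02)[:2] for u,v in zip(xs,ys)])
        d=np.linalg.svd(P-P.mean(0),full_matrices=False)[2][0]; t=(P-P.mean(0))@d
        print(s[i],ce[i],"len",np.ptp(t),"dir",d,P.mean(0))
cr=cv2.resize(cv2.cvtColor(im[175:290,165:415],cv2.COLOR_RGB2BGR),None,fx=3.2,fy=3.2,interpolation=cv2.INTER_CUBIC)
cr=cv2.convertScaleAbs(cr,alpha=1.5,beta=20)
cv2.imwrite("pics/crop1.png",cr)
```

```text
[382 187  20  86 545] [390.53394495 233.02385321] len 0.23485361547484074 dir [-0.98557749  0.16922475] [ 0.50898342 -0.2877256 ]
[459 274  23  66 325] [468.79076923 308.83076923] len 0.17833640691326055 dir [-0.95608837  0.29307854] [ 0.29787819 -0.4894002 ]
[358 309  64  28 298] [386.11409396 321.17785235] len 0.1757572222764247 dir [-0.36237684 -0.93203167] [ 0.27156428 -0.26580587]
```

View pics/crop1.png

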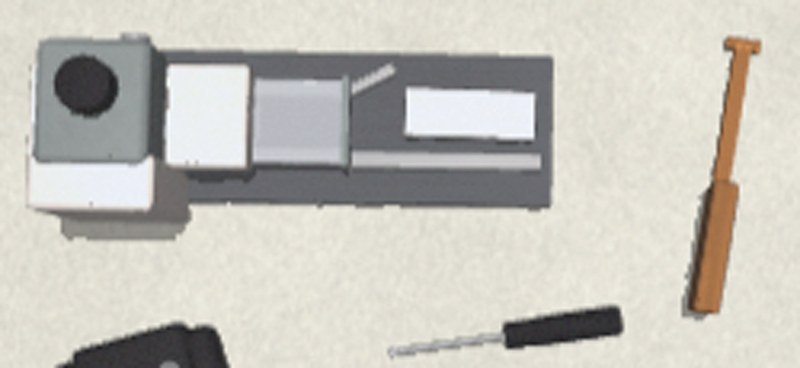

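Confirmed: A, with the flat head at crop (742,45) and the handle at (715,247), is the largest at about 235 mm against 240 mm nominal. The others are about 178 mm. Next I'll compute poses from the picks, using rectified views from both cameras.

Run:
```python
from h import *
T=cam("top");S=cam("scene")
def w(u,v,z): return px2w(T,(165+(u+.5)/3.2-.5,175+(v+.5)/3.2-.5),z)[:2]
np.set_printoptions(precision=4,suppress=True)
for n,u,v,z in [("bedR",553,56,.02),("bedL",552,207,.02),("bedR2",160,50,.02),("bedL2",190,203,.02),("fence o",541,169,.032),("fence i",541,154,.032),("mouthR",348,77,.056),("mouthL",349,165,.056),
 ("b1",407,87,.04),("b2",535,93,.04),("b3",533,138,.04),("b4",404,134,.04),("h1",713,181,.06),("h2",739,184,.06),("h3",717,313,.06),("h4",692,308,.06),("t1",724,38,.014),("t2",760,42,.014)]: print(n,w(u,v,z))
# rectified views: rows: x from .68 down, cols: y from .0 to -.36 ; 2px/mm
def rect(c,z,x0,x1,y0,y1,s):
    W,H=int((y1-y0)*s),int((x1-x0)*s)
    src=np.float32([w2px(c,(x1,y1,z)),w2px(c,(x1,y0,z)),w2px(c,(x0,y0,z)),w2px(c,(x0,y1,z))])
    M=cv2.getPerspectiveTransform(src,np.float32([[0,0],[W,0],[W,H],[0,H]]))
    return cv2.convertScaleAbs(cv2.warpPerspective(cv2.cvtColor(c["img"],cv2.COLOR_RGB2BGR),M,(W,H),flags=cv2.INTER_CUBIC),alpha=1.5,beta=20)
a=[rect(c,z,.51,.65,-.21,.19,2000) for c,z in ((T,.02),(S,.02))]
cv2.imwrite("pics/rect1.png",np.vstack(a))
```

```text
bedR [ 0.6258 -0.1468]
bedL [ 0.4959 -0.1417]
bedR2 [0.6414 0.1906]
bedL2 [0.5087 0.1666]
fence o [ 0.5274 -0.1331]
fence i [ 0.5402 -0.1335]
mouthR [0.6073 0.0262]
mouthL [0.5333 0.027 ]
b1 [ 0.5997 -0.022 ]
b2 [ 0.5913 -0.13  ]
b3 [ 0.5531 -0.1271]
b4 [ 0.5598 -0.0185]
h1 [ 0.5103 -0.2746]
h2 [ 0.5071 -0.296 ]
h3 [ 0.4012 -0.2734]
h4 [ 0.406 -0.253]
t1 [ 0.6379 -0.2949]
t2 [ 0.6334 -0.3257]
```

View pics/rect1.png

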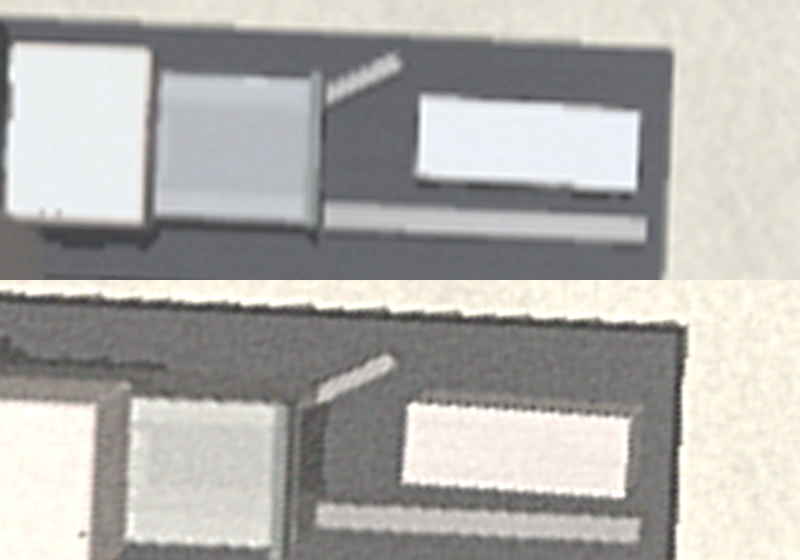

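The rectified views agree with the given sizes (bed 130 mm, block about 109 × 39 mm):
- **Machine:** origin about (0.5685, 0.026), feed yaw about 1.527 rad.
- **Block:** in the machine frame about (-0.100, -0.012), so it sits to the right.
- **Stick:** grip about (0.471, -0.277), yaw about -0.20. Its predicted tip is (0.637, -0.311) against (0.636, -0.310) measured.

Moving above the stick.

Request:
jog_arm --pt "0.031 0.0375 0 0 0 -0.045 0.6" --pt "0.031 0.0375 0 0 0 -0.045 0.6" --pt "0.031 0.0375 0 0 0 -0.045 0.6" --pt "0.031 0.0375 0 0 0 -0.045 0.6" --pt "0.031 0.0375 0 0 0 -0.045 0.6" --pt "0.031 0.0375 0 0 0 -0.045 0.6" --pt "0.031 0.0375 0 0 0 -0.045 0.6" --pt "0.031 0.0375 0 0 0 -0.045 0.6" --pt "0.031 0.0375 0 0 0 -0.045 0.6" --pt "0.031 0.0375 0 0 0 -0.045 0.6" --newtons 100

```text
t: 1.25
eef_pos: [0.4739, -0.2784, 0.2535]
tool_rot: [0.0, 0.995, -0.104, 0.0]
contact_force: [1.1, 0.2, 1.1]
gripper_width: 0.6
grasp_force: 0.0
```

```bash
cat >> h.py <<'E'
O=np.array([.5685,.026]); TH=np.pi/2-.044
def w2m(p):
    d=np.array(p[:2])-O; return np.array([d@[np.cos(TH),np.sin(TH)], d@[-np.sin(TH),np.cos(TH)]])
def m2w(x,y): return O+x*np.array([np.cos(TH),np.sin(TH)])+y*np.array([-np.sin(TH),np.cos(TH)])
def st():
    o=bot.get_obs(); r=R.from_quat(np.array(o["tool_rot"])[[1,2,3,0]]).as_matrix()
    print("t%.2f"%o["t"],"p",o["eef_pos"].round(4),"m",w2m(o["eef_pos"]).round(4),"yawY",np.arctan2(r[1,1],r[0,1]).round(4),"zt",r[:,2].round(3),"F",o["contact_force"].round(2),"M",o["torque"].round(2),"g",round(o["gripper_width"],3),round(o["grasp_force"],1),"q7",o["q"][6].round(2))
E
python3 -c "
from h import *
st()"
```

```text
t1.25 p [ 0.4739 -0.2784  0.2535] m [-0.3083  0.0811] yawY -1.779 zt [ 0. -0. -1.] F [1.14 0.22 1.09] M [ 0.04 -0.05  0.02] g 0.6 0.0 q7 -1.39
```

Request:
jog_arm --pt "-0.003 0.0015 -0.04 0 0 0.008 0.6" --pt "0 0 -0.045 0 0 0 0.6" --pt "0 0 -0.045 0 0 0 0.6" --pt "0 0 -0.045 0 0 0 0.6" --pt "0 0 -0.037 0 0 0 0.6" --pt "0 0 0 0 0 0 0.1" --pt "0 0 0 0 0 0 0.1" --pt "0 0 0 0 0 0 0.1" --pt "0 0 0 0 0 0 0.1" --newtons 100

```text
t: 2.15
eef_pos: [0.4712, -0.2793, 0.0434]
tool_rot: [0.001, 0.995, -0.099, 0.002]
contact_force: [-0.8, 0.6, -0.9]
gripper_width: 0.246
grasp_force: 97.6
```

```bash
python3 -c "
from h import *
st()"
```

```text
t2.15 p [ 0.4712 -0.2793  0.0434] m [-0.3092  0.0837] yawY -1.7693 zt [ 0.003 -0.002 -1.   ] F [-0.76  0.61 -0.91] M [0.01 0.05 0.  ] g 0.246 97.6 q7 -1.43
```

Request:
jog_arm --pt "0 0 0.03 0 0 0 0.1" --pt "0 0 0.045 0 0 0 0.1" --pt "0 0 0.025 0 0 0 0.1" --pt "0.012 0.003 0 0 0 0.144 0.1" --pt "0.012 0.003 0 0 0 0.144 0.1" --pt "0.012 0.003 0 0 0 0.144 0.1" --pt "0.012 0.003 0 0 0 0.144 0.1" --pt "0.012 0.003 0 0 0 0.144 0.1" --pt "0.012 0.003 0 0 0 0.144 0.1" --pt "0.012 0.003 0 0 0 0.144 0.1"

```text
t: 3.15
eef_pos: [0.5547, -0.2578, 0.1431]
tool_rot: [0.001, 0.918, 0.396, 0.001]
contact_force: [0.1, -0.1, -1.7]
gripper_width: 0.245
grasp_force: 98.0
```

Request:
jog_arm --pt "0.012 0.003 0 0 0 0.144 0.1" --pt "0.012 0.003 0 0 0 0.144 0.1" --pt "0.012 0.003 0 0 0 0.144 0.1" --pt "0.012 0.003 0 0 0 0.144 0.1" --pt "0.012 0.003 0 0 0 0.144 0.1" --pt "0 0 0 0 0 0 0.1" --pt "0 0 0 0 0 0 0.1"

```text
t: 3.85
eef_pos: [0.6137, -0.2429, 0.1422]
tool_rot: [0.0, 0.723, 0.691, -0.0]
contact_force: [-0.3, -0.3, -0.7]
gripper_width: 0.242
grasp_force: 98.0
```

Run:
```python
from h import *
st()
T=cam("top");S=cam("scene")
g=lambda c,a,b,e,d:cv2.convertScaleAbs(cv2.resize(cv2.cvtColor(c["img"][a:b,e:d],cv2.COLOR_RGB2BGR),(800,int(800*(b-a)/(d-e))),interpolation=cv2.INTER_CUBIC),alpha=1.5,beta=20)
a=g(T,175,265,265,425);b=g(S,200,320,200,400)
cv2.imwrite("pics/held.png",np.vstack([a[:300],b[:300]])); print(a.shape,b.shape)
```

```text
t3.85 p [ 0.6137 -0.2429  0.1422] m [-0.2667 -0.057 ] yawY -0.0451 zt [ 0.001 -0.001 -1.   ] F [-0.29 -0.34 -0.71] M [-0.02  0.02 -0.01] g 0.242 98.0 q7 -0.04
(450, 800, 3) (480, 800, 3)
```

View pics/held.png

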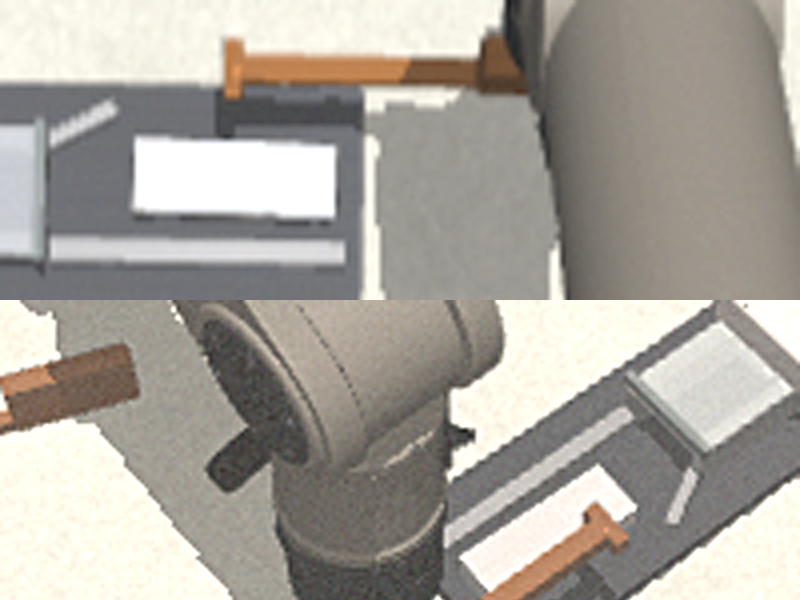

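Top crop: head front edge at x≈224, y 37–98, above and to the right of the block. Scene crop: head front at about (597,503)–(625,540). I'll compute the tip.

Run:
```python
from h import *
T=cam("top");S=cam("scene")
for v in (37,67.5,98): 
    p=px2w(T,(265+(224.5)/5-.5,175+(v+.5)/5-.5),.113); print(p.round(4),w2m(p).round(4))
# shaft axis point near handle (crop x 400, y 54..84)
for u,v in((260,68.5),(400,69)):
    p=px2w(T,(265+(u+.5)/5-.5,175+(v+.5)/5-.5),.113); print("shaft",w2m(p).round(4))
o=bot.get_obs(); g=w2m(o["eef_pos"]); 
for z in (.095,.113):
    for y in(-.015,.015):
        t=m2w(g[0]+.17,g[1]+y); print(z,"pred scene crop",(np.array(w2px(S,(*t,z)))-[200,200]).round(1)*4+[0,300])
```

```text
[ 0.6388 -0.0727  0.113 ] [-0.0955 -0.0745]
[ 0.6229 -0.0723  0.113 ] [-0.0958 -0.0587]
[ 0.607  -0.0718  0.113 ] [-0.096  -0.0428]
shaft [-0.1143 -0.0584]
shaft [-0.1862 -0.0591]
0.095 pred scene crop [627.6 552.4]
0.095 pred scene crop [593.6 516.8]
0.113 pred scene crop [630.  536.8]
0.113 pred scene crop [595.6 501.2]
```

The tip is level, at TCP + (0.171, -0.0015) in the machine frame. I'll lower it beside the block, then use the head's side to nudge the block left toward the fence.

Request:
jog_arm --pt "0 0 -0.03 0 0 0 0.1" --pt "0 0 -0.03 0 0 0 0.1" --pt "0 0 -0.015 0 0 0 0.1" --pt "0 0 0 0 0 0 0.1" --pt "-0.005 0 0 0 0 0 0.1" --pt "-0.005 0 0 0 0 0 0.1"

```text
t: 4.65
eef_pos: [0.6047, -0.2427, 0.0679]
tool_rot: [0.001, 0.722, 0.692, 0.001]
contact_force: [0.3, -0.7, -1.4]
gripper_width: 0.246
grasp_force: 98.1
```

Request:
jog_arm --pt "-0.003 0 0 0 0 0 0.1" --pt "-0.003 0 0 0 0 0 0.1" --pt "-0.003 0 0 0 0 0 0.1" --pt "-0.003 0.001 0 0 0 0 0.1" --pt "-0.002 0 0 0 0 0 0.1" --pt "0 0 0 0 0 0 0.1"

```text
t: 5.25
eef_pos: [0.59, -0.2416, 0.0665]
tool_rot: [0.0, 0.722, 0.692, 0.0]
contact_force: [2.2, -1.0, 0.4]
gripper_width: 0.246
grasp_force: 98.2
```

Run:
```python
from h import *
st()
T=cam("top");S=cam("scene")
g=lambda c,a,b,e,d:cv2.convertScaleAbs(cv2.resize(cv2.cvtColor(c["img"][a:b,e:d],cv2.COLOR_RGB2BGR),(800,int(800*(b-a)/(d-e))),interpolation=cv2.INTER_CUBIC),alpha=1.5,beta=20)
a=g(T,185,240,265,425);b=g(S,200,320,200,400)
cv2.imwrite("pics/nudge.png",np.vstack([a[:270],b[:320]])); print(a.shape,b.shape)
```

```text
t5.25 p [ 0.59   -0.2416  0.0665] m [-0.2664 -0.0332] yawY -0.0412 zt [ 0. -0. -1.] F [ 2.22 -0.96  0.42] M [ 0.19 -0.47 -0.31] g 0.246 98.2 q7 -0.08
(275, 800, 3) (480, 800, 3)
```

View pics/nudge.png

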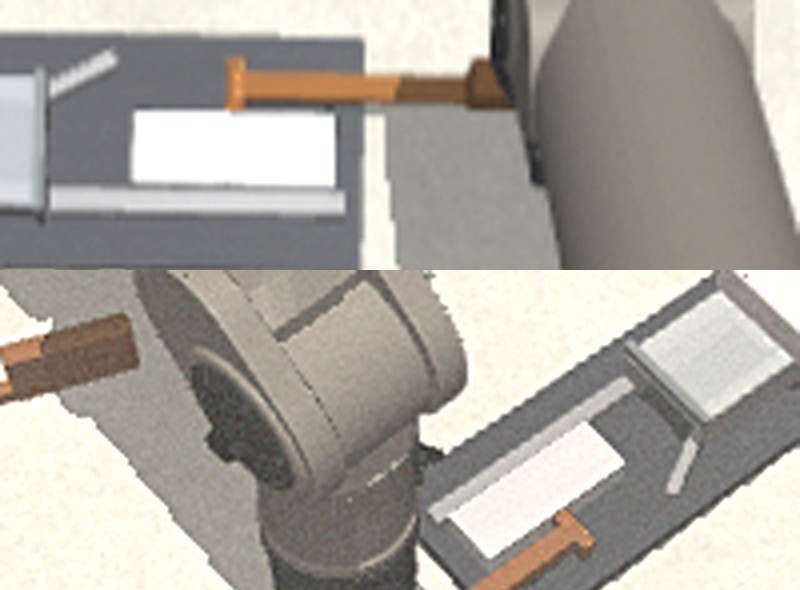

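Top: the block now lies straight along the fence at crop (132–336, 110–187), with the head beside it at (235,85). Now I'll draw the stick back and bring it in behind the block.

Request:
jog_arm --pt "0.008 0 0 0 0 0 0.1" --pt "-0.001 -0.024 0 0 0 0 0.1" --pt "-0.001 -0.024 0 0 0 0 0.1" --pt "-0.001 -0.025 0 0 0 0 0.1" --pt "0 0 0 0 0 0 0.1" --pt "-0.015 0.001 0 0 0 0 0.1" --pt "-0.015 0.001 0 0 0 0 0.1" --pt "-0.0125 0 -0.001 0 0 -0.003 0.1" --pt "0 0 0 0 0 0 0.1"

```text
t: 6.25
eef_pos: [0.5503, -0.3124, 0.0646]
tool_rot: [-0.001, 0.723, 0.691, -0.001]
contact_force: [-0.5, 0.0, -1.3]
gripper_width: 0.249
grasp_force: 98.1
```

Run:
```python
from h import *
st()
T=cam("top")
g=lambda c,a,b,e,d:cv2.convertScaleAbs(cv2.resize(cv2.cvtColor(c["img"][a:b,e:d],cv2.COLOR_RGB2BGR),(800,int(800*(b-a)/(d-e))),interpolation=cv2.INTER_CUBIC),alpha=1.5,beta=20)
cv2.imwrite("pics/behind.png",g(T,185,240,265,425))
```

```text
t6.25 p [ 0.5503 -0.3124  0.0646] m [-0.3389  0.0033] yawY -0.0443 zt [-0.003  0.    -1.   ] F [-0.47  0.04 -1.26] M [-0.03  0.01 -0.01] g 0.249 98.1 q7 0.05
```

View pics/behind.png

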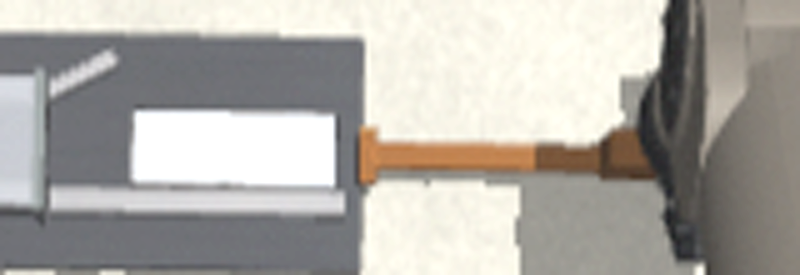

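Top: the head front at crop (359,155) is 13 mm behind the block's back at (335,149). It sits about 3.5 mm too far left, so I'll shift it right and begin feeding.

Request:
jog_arm --pt "0.0035 0.003 0 0 0 0 0.1" --pt "0 0.005 0 0 0 0 0.1" --pt "0.0005 0.005 0 0 0 0 0.1" --pt "0 0.005 0 0 0 0 0.1" --pt "0.0005 0.005 0 0 0 0 0.1" --pt "0 0.005 0 0 0 0 0.1" --pt "0 0.005 0 0 0 0 0.1" --pt "0.0005 0.005 0 0 0 0 0.1" --pt "0 0.005 0 0 0 0 0.1" --pt "0.0005 0.005 0 0 0 0 0.1"

```text
t: 7.3
eef_pos: [0.5579, -0.2642, 0.0653]
tool_rot: [-0.0, 0.722, 0.691, -0.0]
contact_force: [-0.6, -2.2, 0.4]
gripper_width: 0.246
grasp_force: 98.2
```

Request:
jog_arm --pt "0 0.005 0 0 0 0 0.1" --pt "0.0005 0.005 0 0 0 0 0.1" --pt "0 0.005 0 0 0 0 0.1" --pt "0.0005 0.005 0 0 0 0 0.1" --pt "0 0.005 0 0 0 0 0.1"

```text
t: 7.8
eef_pos: [0.559, -0.2391, 0.0653]
tool_rot: [0.0, 0.722, 0.691, 0.0]
contact_force: [0.4, -1.7, -0.4]
gripper_width: 0.244
grasp_force: 98.2
```

Run:
```python
from h import *
st()
T=cam("top");S=cam("scene")
g=lambda c,a,b,e,d:cv2.convertScaleAbs(cv2.resize(cv2.cvtColor(c["img"][a:b,e:d],cv2.COLOR_RGB2BGR),(800,int(800*(b-a)/(d-e))),interpolation=cv2.INTER_CUBIC),alpha=1.5,beta=20)
cv2.imwrite("pics/feed1.png",np.vstack([g(T,185,240,235,395),g(S,190,270,260,460)[:320]]))
```

```text
t7.80 p [ 0.559  -0.2391  0.0653] m [-0.2653 -0.0022] yawY -0.0439 zt [ 0.  0. -1.] F [ 0.42 -1.71 -0.44] M [-0.4   0.02 -0.03] g 0.244 98.2 q7 -0.08
```

View pics/feed1.png

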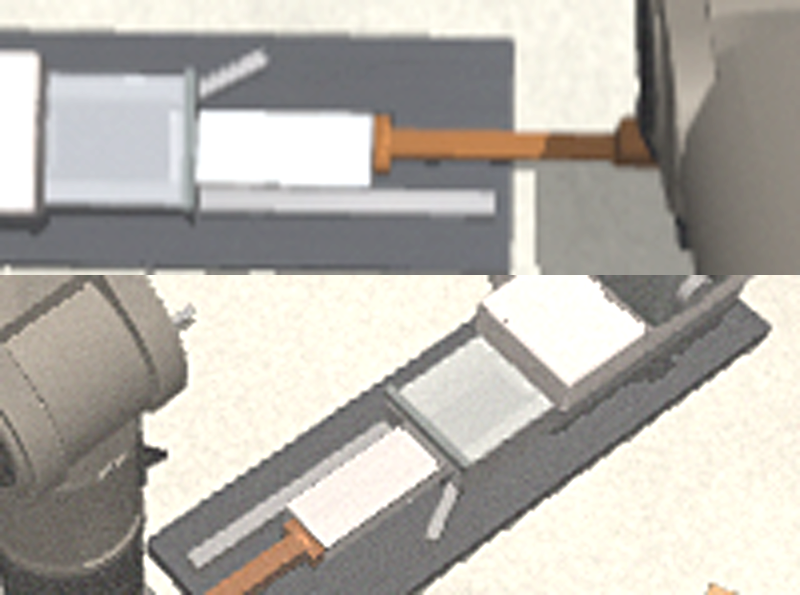

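Both views show the block straight, with its front edge inside the mouth and the head square on its back. Continuing.

Request:
jog_arm --pt "0 0.005 0 0 0 0 0.1" --pt "0.0005 0.005 0 0 0 0 0.1" --pt "0 0.005 0 0 0 0 0.1" --pt "0.0005 0.005 0 0 0 0 0.1" --pt "0 0.005 0 0 0 0 0.1" --pt "0 0.005 0 0 0 0 0.1" --pt "0.0005 0.005 0 0 0 0 0.1" --pt "0 0.005 0 0 0 0 0.1" --pt "0.0005 0.005 0 0 0 0 0.1" --pt "0 0.005 0 0 0 0 0.1"

```text
t: 8.9
eef_pos: [0.561, -0.1891, 0.0653]
tool_rot: [0.0, 0.722, 0.691, 0.0]
contact_force: [0.8, -2.3, -1.3]
gripper_width: 0.244
grasp_force: 98.2
```

Request:
jog_arm --pt "0 0.003 0 0 0 0 0.1" --pt "0 0.003 0 0 0 0 0.1" --pt "0.0005 0.003 0 0 0 0 0.1" --pt "0 0.003 0 0 0 0 0.1" --pt "0 0.003 0 0 0 0 0.1"

```text
t: 9.4
eef_pos: [0.5615, -0.1744, 0.0653]
tool_rot: [0.0, 0.723, 0.691, 0.0]
contact_force: [0.1, -1.3, -1.6]
gripper_width: 0.244
grasp_force: 98.1
```

Request:
jog_arm --pt "0 0.003 0 0 0 0 0.1" --pt "0.0005 0.003 0 0 0 0 0.1" --pt "0 0.003 0 0 0 0 0.1" --pt "0 0.003 0 0 0 0 0.1" --pt "0.0005 0.003 0 0 0 0 0.1"

```text
t: 9.9
eef_pos: [0.5623, -0.1612, 0.0655]
tool_rot: [0.001, 0.723, 0.691, -0.001]
contact_force: [-1.2, -7.6, -0.1]
gripper_width: 0.246
grasp_force: 98.4
```

Request:
jog_arm --pt "0 0.003 0 0 0 0 0.1" --pt "0.0005 0.003 0 0 0 0 0.1" --pt "0 0.003 0 0 0 0 0.1" --pt "0 0.003 0 0 0 0 0.1" --pt "0.0005 0.003 0 0 0 0 0.1"

```text
t: 10.4
eef_pos: [0.5634, -0.1464, 0.0655]
tool_rot: [0.001, 0.723, 0.691, -0.001]
contact_force: [-0.5, -5.9, 0.5]
gripper_width: 0.25
grasp_force: 98.3
```

```bash
python3 -c "
from h import *
st()"
```

```text
t10.40 p [ 0.5634 -0.1464  0.0655] m [-0.1725 -0.0024] yawY -0.0456 zt [-0.    -0.002 -1.   ] F [-0.46 -5.88  0.53] M [-1.2   0.12  0.11] g 0.25 98.3 q7 -0.25
```

The block is under the shoe at about 6 N. The stop is at least 40 mm further on.

Request:
jog_arm --pt "0 0.004 0 0 0 0 0.1" --pt "0 0.004 0 0 0 0 0.1" --pt "0.0005 0.004 0 0 0 0 0.1" --pt "0 0.004 0 0 0 0 0.1" --pt "0 0.004 0 0 0 0 0.1" --pt "0.0005 0.004 0 0 0 0 0.1" --pt "0 0.004 0 0 0 0 0.1" --pt "0 0.002 0 0 0 0 0.1"

```text
t: 11.2
eef_pos: [0.5645, -0.1159, 0.0655]
tool_rot: [0.001, 0.723, 0.691, -0.001]
contact_force: [0.0, -5.8, 0.3]
gripper_width: 0.247
grasp_force: 98.3
```

Request:
jog_arm --pt "0 0.001 0 0 0 0 0.1" --pt "0 0.001 0 0 0 0 0.1" --pt "0 0.001 0 0 0 0 0.1" --pt "0 0.001 0 0 0 0 0.1" --pt "0.0003 0.001 0 0 0 0 0.1"

```text
t: 11.7
eef_pos: [0.5646, -0.1114, 0.0655]
tool_rot: [0.001, 0.723, 0.691, -0.001]
contact_force: [-1.0, -7.1, 0.1]
gripper_width: 0.246
grasp_force: 98.3
```

Request:
jog_arm --pt "0 0.001 0 0 0 0 0.1" --pt "0 0.001 0 0 0 0 0.1" --pt "0 0.001 0 0 0 0 0.1" --pt "0 0.001 0 0 0 0 0.1"

```text
t: 12.1
eef_pos: [0.5647, -0.1074, 0.0655]
tool_rot: [0.001, 0.723, 0.691, -0.001]
contact_force: [0.3, -6.4, 0.3]
gripper_width: 0.241
grasp_force: 98.3
```

Request:
jog_arm --pt "0 0.001 0 0 0 0 0.1" --pt "0 0.001 0 0 0 0 0.1" --pt "0 0.001 0 0 0 0 0.1" --pt "0.0003 0.001 0 0 0 0 0.1" --pt "0 0.001 0 0 0 0 0.1"

```text
t: 12.6
eef_pos: [0.565, -0.1024, 0.0655]
tool_rot: [0.001, 0.723, 0.691, -0.001]
contact_force: [-0.4, -6.1, -0.1]
gripper_width: 0.247
grasp_force: 98.3
```

Request:
jog_arm --pt "0 0.001 0 0 0 0 0.1" --pt "0 0.001 0 0 0 0 0.1" --pt "0 0.001 0 0 0 0 0.1" --pt "0.0003 0.001 0 0 0 0 0.1" --pt "0 0.001 0 0 0 0 0.1"

```text
t: 13.1
eef_pos: [0.5652, -0.0974, 0.0655]
tool_rot: [0.001, 0.723, 0.691, -0.001]
contact_force: [-1.2, -6.8, -0.5]
gripper_width: 0.247
grasp_force: 98.3
```

Request:
jog_arm --pt "0 0.001 0 0 0 0 0.1" --pt "0 0.001 0 0 0 0 0.1" --pt "0 0.001 0 0 0 0 0.1" --pt "0.0003 0.001 0 0 0 0 0.1" --pt "0 0.001 0 0 0 0 0.1"

```text
t: 13.6
eef_pos: [0.5652, -0.0966, 0.0657]
tool_rot: [0.002, 0.724, 0.69, -0.003]
contact_force: [-2.0, -16.4, 5.9]
gripper_width: 0.245
grasp_force: 98.8
```

Force jumped from 6.5 to 16 N and motion stalled with the block front at about 159 mm: that's the stop. Now tiny steps.

Request:
jog_arm --pt "0 0.0003 0 0 0 0 0.1" --pt "0 0.0003 0 0 0 0 0.1"

```text
t: 13.8
eef_pos: [0.5652, -0.0966, 0.0657]
tool_rot: [0.002, 0.724, 0.69, -0.003]
contact_force: [-2.4, -18.0, 4.8]
gripper_width: 0.243
grasp_force: 98.8
```

```bash
python3 -c "
from h import *
st()"
```

```text
t13.80 p [ 0.5652 -0.0966  0.0657] m [-0.1226 -0.0021] yawY -0.0486 zt [-0.001 -0.008 -1.   ] F [ -2.35 -17.97   4.82] M [-3.01  0.36  0.34] g 0.243 98.8 q7 -0.34
```

Request:
jog_arm --pt "0 0 0.0005 0 0 0 0.1" --pt "0 0 0.0005 0 0 0 0.1"

```text
t: 14.0
eef_pos: [0.5651, -0.0963, 0.0666]
tool_rot: [0.002, 0.724, 0.69, -0.003]
contact_force: [-0.4, -14.4, 1.2]
gripper_width: 0.249
grasp_force: 98.6
```

Request:
jog_arm --pt "0 0.0005 0 0 0 0 0.1" --pt "0 0.0005 0 0 0 0 0.1"

```text
t: 14.2
eef_pos: [0.5651, -0.095, 0.0665]
tool_rot: [0.002, 0.724, 0.69, -0.003]
contact_force: [-1.0, -15.1, 1.7]
gripper_width: 0.247
grasp_force: 98.5
```

Request:
jog_arm --pt "0 0.0005 0 0 0 0 0.1" --pt "0 0.0005 0 0 0 0 0.1" --pt "0 0 0 0 0 0 0.1"

```text
t: 14.5
eef_pos: [0.5652, -0.0939, 0.0665]
tool_rot: [0.002, 0.724, 0.69, -0.003]
contact_force: [-1.0, -15.3, 2.6]
gripper_width: 0.25
grasp_force: 98.5
```

```bash
python3 -c "
from h import *
st()"
```

```text
t14.50 p [ 0.5652 -0.0939  0.0665] m [-0.1199 -0.0019] yawY -0.0483 zt [-0.001 -0.007 -1.   ] F [ -0.99 -15.28   2.56] M [-2.88  0.18  0.1 ] g 0.25 98.5 q7 -0.35
```

Request:
jog_arm --pt "0 0.0005 0 0 0 0 0.1" --pt "0 0 0 0 0 0 0.1" --pt "0 0 0 0 0 0 0.1"

```text
t: 14.8
eef_pos: [0.5651, -0.0934, 0.0664]
tool_rot: [0.002, 0.724, 0.69, -0.003]
contact_force: [-1.5, -15.3, 2.2]
gripper_width: 0.248
grasp_force: 98.5
```

Request:
jog_arm --pt "0 -0.003 0 0 0 0 0.1" --pt "0 -0.005 0 0 0 0 0.1" --pt "-0.0005 -0.01 0 0 0 0 0.1" --pt "-0.001 -0.025 0 0 0 0 0.1" --pt "-0.0015 -0.035 0 0 0 0 0.1" --pt "-0.0015 -0.035 0 0 0 0 0.1" --pt "-0.0015 -0.035 0 0 0 0 0.1" --pt "-0.0015 -0.035 0 0 0 0 0.1"

```text
t: 15.6
eef_pos: [0.558, -0.2715, 0.0662]
tool_rot: [-0.0, 0.722, 0.692, 0.0]
contact_force: [-0.2, -0.9, -2.0]
gripper_width: 0.246
grasp_force: 98.0
```

Request:
jog_arm --pt "-0.0015 -0.035 0 0 0 0 0.1" --pt "-0.0015 -0.035 0 0 0 0 0.1" --pt "-0.0005 -0.01 0 0 0 0 0.1" --pt "0 0 0 0 0 0 0.1"

```text
t: 16.0
eef_pos: [0.5538, -0.3528, 0.0659]
tool_rot: [-0.0, 0.724, 0.69, -0.0]
contact_force: [0.5, 1.2, -0.9]
gripper_width: 0.245
grasp_force: 98.0
```

Run:
```python
from h import *
st()
T=cam("top");S=cam("scene")
g=lambda c,a,b,e,d:cv2.convertScaleAbs(cv2.resize(cv2.cvtColor(c["img"][a:b,e:d],cv2.COLOR_RGB2BGR),(800,int(800*(b-a)/(d-e))),interpolation=cv2.INTER_CUBIC),alpha=1.5,beta=20)
cv2.imwrite("pics/out.png",np.vstack([g(T,170,280,240,510)[:300],g(S,190,320,160,480)[:300]]))
```

```text
t16.00 p [ 0.5538 -0.3528  0.0659] m [-0.379  -0.0019] yawY -0.0477 zt [-0. -0. -1.] F [ 0.54  1.2  -0.88] M [ 0.03  0.02 -0.01] g 0.245 98.0 q7 0.11
```

View pics/out.png

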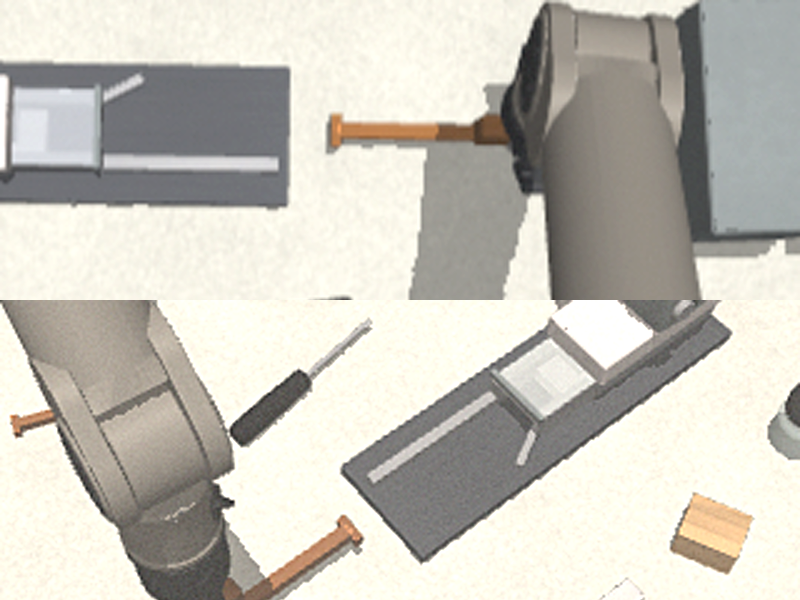

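The block sits under the guard (visible through the clear plate at crop (32,128)). The stick is out and lies over bare bench, about 37 mm clear of the bed. Lowering and releasing.

Request:
jog_arm --pt "0 0 -0.007 0 0 0 0.1" --pt "0 0 -0.007 0 0 0 0.1" --pt "0 0 -0.005 0 0 0 0.1" --pt "0 0 -0.0025 0 0 0 0.1" --pt "0 0 0 0 0 0 0.1"

```text
t: 16.6
eef_pos: [0.5544, -0.35, 0.0441]
tool_rot: [-0.001, 0.722, 0.692, -0.0]
contact_force: [0.3, 0.4, -1.2]
gripper_width: 0.241
grasp_force: 98.0
```

```bash
python3 -c "
from h import *
st()"
```

```text
t16.60 p [ 0.5544 -0.35    0.0441] m [-0.3763 -0.0024] yawY -0.0436 zt [-0.001  0.001 -1.   ] F [ 0.34  0.4  -1.17] M [-0.01  0.05  0.01] g 0.241 98.0 q7 0.1
```

Request:
jog_arm --pt "0 0 -0.0007 0 0 0 0.1" --pt "0 0 0 0 0 0 0.3" --pt "0 0 0 0 0 0 0.45" --pt "0 0 0 0 0 0 0.6" --pt "0 0 0 0 0 0 0.6" --pt "0 0 0.02 0 0 0 0.6" --pt "0 0 0.04 0 0 0 0.6" --pt "0 0 0.045 0 0 0 0.6" --pt "0 0 0.045 0 0 0 0.6" --pt "0 0 0 0 0 0 0.6"

```text
t: 17.6
eef_pos: [0.5585, -0.3518, 0.2017]
tool_rot: [0.006, 0.723, 0.691, 0.002]
contact_force: [0.7, -0.5, 0.3]
gripper_width: 0.597
grasp_force: 0.0
```

Request:
jog_arm --pt "-0.04 0 0.01 0 0 0 0.6" --pt "-0.04 0 0.01 0 0 0 0.6" --pt "-0.04 0 0 0 0 0 0.6" --pt "0 0 0 0 0 0 0.6"

```text
t: 18.0
eef_pos: [0.4288, -0.3517, 0.2135]
tool_rot: [-0.001, 0.724, 0.69, -0.002]
contact_force: [0.1, -0.7, -0.1]
gripper_width: 0.602
grasp_force: 0.0
```

Run:
```python
from h import *
st()
T=cam("top");S=cam("scene")
g=lambda c,a,b,e,d:cv2.convertScaleAbs(cv2.resize(cv2.cvtColor(c["img"][a:b,e:d],cv2.COLOR_RGB2BGR),(800,int(800*(b-a)/(d-e))),interpolation=cv2.INTER_CUBIC),alpha=1.5,beta=20)
cv2.imwrite("pics/final.png",np.vstack([g(T,120,300,180,510)[:300],g(S,200,330,160,480)[:300]]))
```

```text
t18.00 p [ 0.4288 -0.3517  0.2135] m [-0.3835  0.123 ] yawY -0.049 zt [-0.005 -0.001 -1.   ] F [ 0.07 -0.73 -0.12] M [-0.03  0.02 -0.01] g 0.602 0.0 q7 0.31
```

View pics/final.png

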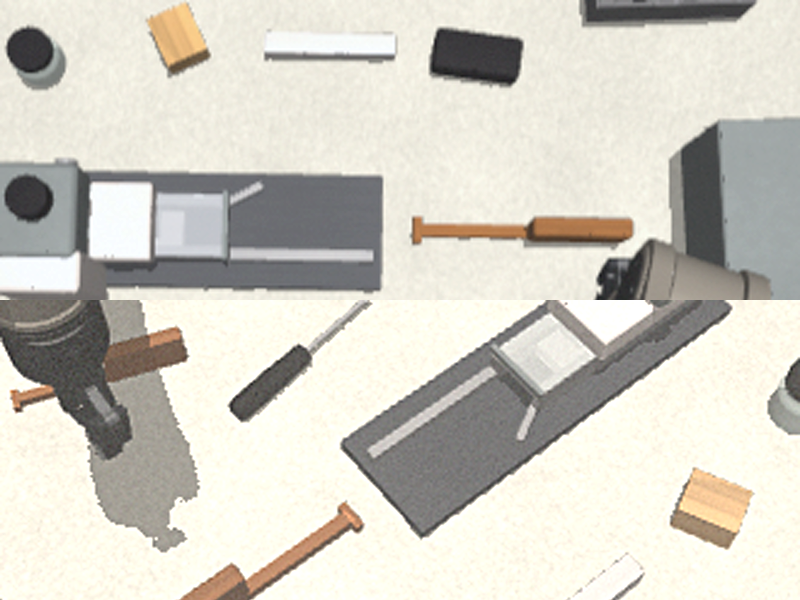

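The stick lies flat on the bench, handle up, with its head at crop (417,230), clear of the bed end at 382. The block is still in the tunnel and the bystanders in view are undisturbed. Handing in.

```bash
python3 -c "
from h import *
print(bot.hand_in())"
```

```text
the job is handed in; nothing more can be done
None
```

The job is handed in (no verdict came back): the block is in the tunnel against the stop, which went back about 3 mm judging by arm travel, and the stick lies handle up on the bench, clear of the machine.

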